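# Feed a bronze casting through the sprung flap of a leak tester

## Task

Take the pusher by its upright wooden handle and use it, not your fingers, to push the bronze casting that stands on the chute through the sprung flap and on until it presses against the sprung plate at the chute's end: feel for it, hold about 10 N on the plate for half a second and never push it with more than 20 N. Then draw the pusher out so that the flap closes behind the casting, and stand the pusher back on the bench on its foot, let go and clear of the chute. Keep the casting standing and leave the other things on the bench where they are.

Things in the scene. Friction and masses are not known exactly. Their poses are not given: they have to be found in the camera images.
- chute: Fixed straight feed chute. Origin: on the bench top, mid-width, under the closed flap; x = push direction (through the flap to the tester), y across, z up. Steel floor, top at z 6 mm, 90 mm wide, x -130 to +260. Rails along both sides, 70 mm apart inside, tops at z 30. Behind the flap (x 7 to 257) a clear cover at z 112 to 116; in front of the portal the chute is open above.
- portal (a point): Middle of the header's top of the grey portal that holds the flap: chute x 0, z 114 mm. Portal spans x -8 to +8, posts 70 mm apart inside, header underside z 100.
- flap (a joint): Flap angle (rad): 0 = hanging closed, grows as it swings inwards (chute +x) only, to 1.45. Grey plate 64 mm wide, 4 mm thick, round rubber edge; hinged at chute x 0, z 92 mm; lower edge 76 mm below the hinge (z 16 when closed). A spring closes it (0.05 N m closed, about 0.2 wide open): 1 to 4 N at the casting.
- tester: Fixed white tester box past the chute. Origin and axes as the chute's (box x 260 to 380 mm, 170 wide, 182 high, dial to z 205). On a rod it carries a dark upright plate, 60 mm wide, z 9 to 59, 10 thick, facing the flap. Its face stands at chute x 150 to 190: set anew each time, not reported. It is sprung: 2 N per mm, at most 12 mm of travel.
- casting: Bronze double-flanged spool, 0.6 kg (+-30 %), standing upright on the chute floor in front of the flap: two round flanges 62 mm in diameter and 12 mm thick at bottom and top, barrel 42 mm between, 54 mm high. Origin: centre of its underside; z up; yaw means nothing.
- pusher: Pusher standing on the bench, 0.3 kg: foot 44 x 44 x 6 mm, upright square wooden handle 22 x 22 mm, top 106 mm above the underside; a flat bar on edge, 10 mm thick, 42 mm high, runs along the pusher's +x to its front face at 230 mm, flush with an upright end plate (head) 50 mm wide, 8 thick, 34 high. Origin: underside of the foot on the handle's axis; z up.
- pusher_grip (a point): Point on the axis of the pusher's handle 85 mm above its underside: where to grip.
- pusher_head (a point): Middle of the pusher's flat front face (bar and head): 230 mm from the handle's axis along the pusher's x, 21 mm above its underside.
- elbow_a: Bystander: bronze pipe elbow about 90 mm, 42 mm high, lying on the bench. Origin near its first flange, on the bench.
- elbow_b: Bystander: bronze pipe elbow about 90 mm, 38 mm high. Origin near its first flange, on the bench.
- cover: Bystander: bronze round cover 72 mm in diameter, 24 mm high. Origin: centre of its underside.
- spool_small: Bystander: small bronze spool 44 mm in diameter, 40 mm high. Origin: centre of its underside.
- wrench: Bystander: wrench lying on the bench. Origin: its middle.
- gasket_ring: Bystander: bronze ring 52 mm in diameter, 14 mm high. Origin: centre of its underside.
Not all that is in view belongs to the job. Leave any blue or pink look-alike of the casting alone. What is shaped like the tester but red or yellow is not meant.

How it is judged:
By the outcome, as a careful person would: the job done as asked, in the order asked, and still so for the second after the job is handed in, with the robot touching nothing.
It also fails if it takes over 64 s, if anything falls off the work surface, if the arm or the gripper's body presses on something with over 40 N, if the wrist force passes 120 N, or if a joint passes its speed limit or range.

## Robot

A 6-joint arm with a two-finger parallel gripper is mounted at the origin on the work surface. World frame = base frame: x ahead of the robot, y to its left, z up, the work surface at z = 0. Lengths are in mm, angles in degrees, forces in N, time in s.
With the tool pointing down it reaches from about 300 to 850 mm from the base axis. Payload 4.2 kg.
Tool frame: the origin (TCP) lies on the centre line of the jaws, within the pads' length; the fingertips stand 14 mm ahead of it and the grasp point (between the pads) lies 5 mm behind it; z points along the fingers, y is the line along which they close (so a half turn about z gives the same grasp; the last joint's range is limited). The gripper opens to 91 mm and grips with 3 to 60 N. Pads are 32 mm wide; open, the fingers measure 118 mm over their backs; the gripper's body (76 mm by 178 mm) begins 60 mm behind the grasp point.
Start: joints at [-65.776, 18.312, 89.639, -0, 72.044, -1.146], TCP at [246.376, -519.558, 227.976] pointing down, gripper open.
Joint ranges: [-177.97, 177.97], [-48.28, 115.42], [12.27, 149.76], [-77.06, 257.06], [2.81, 150.46], [-146.56, 146.56]. Speed limits (degrees/s): [147.25, 147.25, 180, 180, 180, 180].

## Interface

Orientations are given as [roll, pitch, yaw] about the fixed x, y, z axes, in that order (R = Rz(yaw) Ry(pitch) Rx(roll)).
In Python, from workcell import env gives the robot as it stands.
- The arm moves only by the tool arm_command, never from a script. Its argument "motion" is a list of rows, each an object with "offset": the shift along the tool's x, y, z in m, a list of three; "spin": the turn about the tool's z in rad. In form: [{"offset": [tx, ty, tz], "spin": spin}, ...]. A call has 1 to 5 rows; each row shifts and turns the commanded pose from where the row before left it, along the tool's axes as they then stand; what a row does not reach is not made up. A row lasts 1/8 s, in which the tool goes at most 62.5 mm and 10.7 degrees, less where a joint would pass 70% of its speed; a pose out of reach is approached as far as the arm can. A call with a gripper value outside its range is refused whole. "jaw" is the finger opening in m, from 0 to 0.0912, set as the call begins (left out, the last holds). The fingers move at their own pace and stop on an object; "newtons" is the grip in N (left out, the last holds). Time passes only in rows, so rows that do not move let the fingers close. It gives the time, the measured TCP pose, the force, the opening and the grip force at its end, in the units of the state.
- env.state(): the state, without advancing time (a new reading comes with each control period).
- env.grab_frame(name): name is "side" or "top" or "wrist"; returns (picture, depth): 480x640x3 uint8, blue, green, red; 480x640 float32, mm along the optical axis (not along the pixel's ray), 0 where there is no reading.
- env.camera_model(name): a dict with "fx", "fy", "cx", "cy" (pixels), "eye" and "rotation" of the camera in the world; the wrist camera has in their place "hand_eye" (4x4, takes a point from camera to tool coordinates, whose origin is the TCP and whose axes are the flange's). Camera axes: x right, y down, z forward; pixel columns grow to the right and rows downward; lengths in mm; the calibration is good to about 2 mm. A picture is of the moment at which its call begins: read the wrist's pose just before it. camera_model takes no time and is no camera call.
- env.job_done(): hands the job in; it is judged then, once.
Trained networks look in the newest picture that a camera, given by its name, has taken for a name from the list of things; names that differ only in an ending like _2 or _b are one class to them, and where a whole thing is asked for, a point or a joint stands for the part that bears it (a point fixed in the world has none). Each returns a list of dicts, best first, with "score" (0 to 1); they miss things now and then, are a little off and sometimes report something else, mostly with a low value. They report only what shows in the picture. A call takes as long as a camera call. They do not tell look-alikes from the thing itself.
- env.boxes_of(camera, target): "bbox" ([left, top, right, bottom] in pixels, round what is visible of it).
- env.pinpoint(camera, target): "location" ([column, row] in pixels: a listed point, or the origin of a listed thing).
The state is a dict: "time_s": time; "qpos": joint angles; "qvel": joint speeds; "effort": joint torques, N m; "ee_pos": TCP position; "ee_rot": TCP orientation; "force": force on the tool from outside, world axes, zero at the start; "torque": the same for the moment, N m; "gripper_width": finger opening in mm; "gripper_force": force on a finger pad.
Only numpy, scipy, OpenCV 4.12 (cv2) and the standard library are available. Lean on these libraries where they do the work, as an engineer would, in place of code of your own. Each camera call takes 0.05 s, during which the arm holds its last target. There are 200 camera calls.

## Working session

There is one attempt and no reset: what is moved stays moved. The work goes in short steps, Python scripts to look and compute and a tool call to move; the robot and the scene stay as the last step left them, time stands still between calls to the robot, and variables do not carry over. Pictures are saved under pics/ and viewed, at most 10 in all, crops included, and the job is handed in when it is done.

Besides the shell and the picture viewer there is one more tool, called as name([rows], argument=value, ...), one row to a line, values as JSON. arm_command: Moves the arm, as the interface text tells. Its arguments: {"type":"object","properties":{"motion":{"type":"array"},"jaw":{"type":"number"},"newtons":{"type":"number"}},"required":["motion"]}

```bash
mkdir -p pics; ls
cat > h.py <<'E'
import numpy as np, cv2
from workcell import env
from scipy.spatial.transform import Rotation as R
def cam(n):
    m=env.camera_model(n)
    if 'hand_eye' in m:
        s=env.state(); T=np.eye(4); T[:3,:3]=R.from_euler('xyz',s['ee_rot'],degrees=True).as_matrix(); T[:3,3]=s['ee_pos']
        T=T@np.array(m['hand_eye'])
    else:
        T=np.eye(4); T[:3,:3]=np.array(m['rotation']).reshape(3,3); T[:3,3]=m['eye']
    return m,T
def ray_z(n,px,z):
    m,T=cam(n); d=T[:3,:3]@np.array([(px[0]-m['cx'])/m['fx'],(px[1]-m['cy'])/m['fy'],1]); o=T[:3,3]
    return o+d*(z-o[2])/d[2]
def proj(n,p):
    m,T=cam(n); q=T[:3,:3].T@(np.array(p)-T[:3,3]); return np.array([m['fx']*q[0]/q[2]+m['cx'],m['fy']*q[1]/q[2]+m['cy']])
def cloud(n,D):
    m,T=cam(n); v,u=np.mgrid[:480,:640]; P=np.stack([(u-m['cx'])/m['fx']*D,(v-m['cy'])/m['fy']*D,D],-1)
    return P@T[:3,:3].T+T[:3,3]
E
python3 - <<'E'
from h import *
np.set_printoptions(precision=1,suppress=True)
print(env.state())
for n in ['top','side']:
    I,D=env.grab_frame(n); cv2.imwrite(f'pics/{n}.png',I); np.save(f'{n}.npy',D)
    print(n,cam(n))
    for t in ['pusher_grip','pusher_head','pusher','casting','portal','chute','tester']:
        print(t,[(np.round(r['location']),round(r['score'],2)) for r in env.pinpoint(n,t)][:4])
E
```

```text
pics
{'time_s': 0.0, 'qpos': array([-65.8,  18.4,  89.7,  -0. ,  72. ,  -1.1]), 'qvel': array([ 0. , -0. ,  0.1,  0. , -0.1, -0.1]), 'effort': array([ -0. , -41.2, -23.2,   0.1,   0. ,  -0. ]), 'ee_pos': array([ 246.2, -519.1,  227.1]), 'ee_rot': array([-179.9,   -0. ,   25.4]), 'force': array([0.8, 0. , 0.5]), 'torque': array([ 0.,  0., -0.]), 'gripper_force': 0.0, 'gripper_width': 91.39078669704062}Traceback (most recent call last):
  File "<stdin>", line 6, in <module>
  File "h.py", line 10, in cam
    T=np.eye(4); T[:3,:3]=np.array(m['rotation']).reshape(3,3); T[:3,3]=m['eye']
                          ~~~~~~~~~~~~~~~~~~~~~~~~~~~~~~~^^^^^
ValueError: cannot reshape array of size 3 into shape (3,3)
```

```bash
sed -i "s/T\[:3,:3\]=np.array(m\['rotation'\]).reshape(3,3)/T[:3,:3]=R.from_euler('xyz',m['rotation'],degrees=True).as_matrix()/" h.py
python3 - <<'E'
from h import *
np.set_printoptions(precision=2,suppress=True)
for n in ['top','side','wrist']:print(n,env.camera_model(n))
for n in ['top','side']:
    I,D=env.grab_frame(n); cv2.imwrite(f'pics/{n}.png',I); np.save(f'{n}.npy',D)
    P=cloud(n,D); print(n,cam(n)[1],'bench z',[P[v,u] for v,u in [(240,320),(400,150),(300,500)]])
    for t in ['pusher_grip','pusher_head','pusher','casting','portal','chute','tester']:
        print(t,[(np.round(r['location']),round(r['score'],2)) for r in env.pinpoint(n,t)][:4])
E
```

```text
top {'fx': 587.8772623427741, 'fy': 587.8772623427741, 'cx': 324.96440181968234, 'cy': 242.19492614533766, 'eye': array([ 321.52, -200.85, 1215.76]), 'rotation': array([-172.12,    0.75,  -90.69])}
side {'fx': 606.4482744726521, 'fy': 606.4482744726521, 'cx': 316.87538471920624, 'cy': 230.976343078644, 'eye': array([295.9 , 898.16, 807.93]), 'rotation': array([-123.61,   -0.38, -170.78])}
wrist {'fx': 399.27243081551535, 'fy': 399.27243081551535, 'cx': 315.5246217878924, 'cy': 238.8799646827145, 'hand_eye': array([[  -0.  ,   -0.95,   -0.3 ,   84.99],
       [   1.  ,   -0.  ,   -0.  ,    1.27],
       [   0.  ,   -0.3 ,    0.95, -157.51],
       [   0.  ,    0.  ,    0.  ,    1.  ]])}
top [[  -0.01   -0.99    0.14  321.52]
 [  -1.      0.01    0.01 -200.85]
 [  -0.01   -0.14   -0.99 1215.76]
 [   0.      0.      0.      1.  ]] bench z [array([ 494.52, -176.68,    2.31]), array([172.75, 171.22,  -2.47]), array([ 361.21, -511.96,  115.69])]
pusher_grip [(array([391., 205.]), 0.79)]
pusher_head [(array([274., 215.]), 0.56)]
pusher [(array([387., 213.]), 0.64)]
casting [(array([172., 311.]), 0.93), (array([203., 232.]), 0.73), (array([269., 168.]), 0.68)]
portal [(array([155., 217.]), 0.74), (array([206., 165.]), 0.42), (array([172., 228.]), 0.35)]
chute [(array([173., 228.]), 0.56)]
tester []
side [[ -0.99  -0.09   0.13 295.9 ]
 [ -0.16   0.55  -0.82 898.16]
 [  0.01  -0.83  -0.55 807.93]
 [  0.     0.     0.     1.  ]] bench z [array([ 472.14, -267.17,   -0.82]), array([680.84, 255.29,  -0.08]), array([119.19,  99.41, 169.8 ])]
pusher_grip [(array([288., 196.]), 0.8)]
pusher_head [(array([270., 275.]), 0.63)]
pusher [(array([290., 227.]), 0.76)]
casting [(array([225., 283.]), 0.92), (array([357., 370.]), 0.87)]
portal []
chute [(array([255., 356.]), 0.72), (array([344., 322.]), 0.53)]
tester []
```

View pics/top.png

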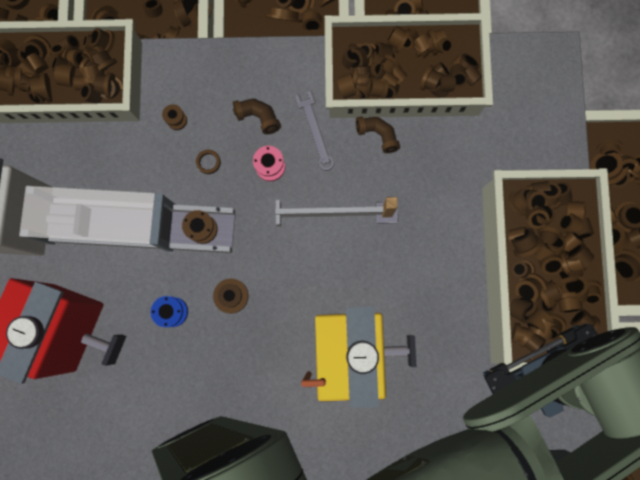

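View pics/side.png

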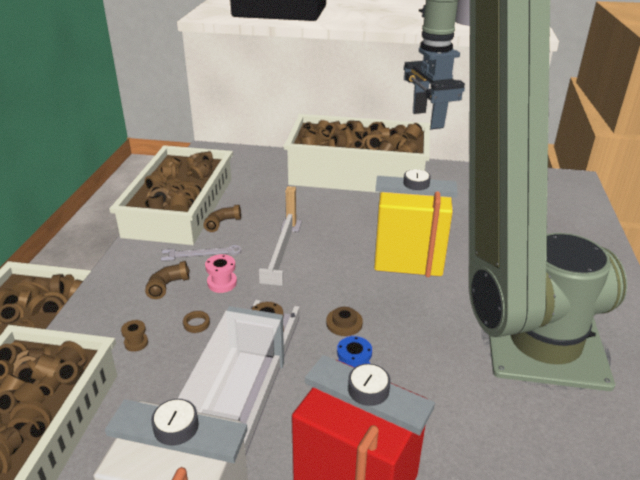

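Top view: the bronze casting stands in the chute at (199,226). Look-alikes are pink (268,162), blue (170,311), the flat cover (230,295) and the small spool (174,116). The pusher's handle is at (390,207) and its head at (278,212). The white chute's portal is at about (160,220). By the description, the casting is the one on the chute.

Run:
```python
from h import *
np.set_printoptions(precision=1,suppress=True)
I=cv2.imread('pics/top.png'); D=np.load('top.npy'); P=cloud('top',D); Z=P[...,2]; v,u=np.mgrid[:480,:640]
def sel(name,box,z0,z1):
    l,t,r,b=box; m=(u>=l)&(u<=r)&(v>=t)&(v<=b)&(Z>z0)&(Z<z1)&(D>0); Q=P[m]
    if len(Q)<3: print(name,len(Q)); return
    (c,(w,h),a)=cv2.minAreaRect(Q[:,:2].astype(np.float32)); s=np.linalg.svd(Q[:,:2]-Q[:,:2].mean(0),full_matrices=False)[2][0]
    print(name,len(Q),'mean',Q.mean(0),'rect',np.array(c),w,h,a,'dir',np.degrees(np.arctan2(s[1],s[0]))); return Q
sel('handle',(375,190,405,225),95,120)
sel('bar',(282,195,375,230),33,50)
sel('head',(265,190,290,235),25,60)
sel('header',(145,180,180,260),106,122)
sel('cover',(20,180,155,260),100,125)
sel('railT',(175,202,245,216),20,40)
sel('railB',(175,236,245,256),20,40)
sel('cast',(175,205,225,248),50,70)
print('ray grip',ray_z('top',(391,205),85),'head',ray_z('top',(274,215),21),'side grip',ray_z('side',(288,196),85),'side head',ray_z('side',(270,275),21), 'casttop',ray_z('top',(199,226),60))
c=cv2.resize(I[150:300,120:420],None,fx=2.6,fy=2.6,interpolation=cv2.INTER_CUBIC); cv2.imwrite('pics/c1.png',c)
```

```text
handle 144 mean [ 549.6 -315.2  104.5] rect [ 550.8 -315.3] 22.565330505371094 21.732585906982422 0.5593710541725159 dir 140.82185518996823
bar 521 mean [ 549.5 -196.1   41.1] rect [ 549.8 -195.1] 189.73216247558594 12.599042892456055 89.8291015625 dir 90.45713752456577
head 189 mean [549.  -96.3  36.6] rect [ 549.5 -101.4] 51.240116119384766 31.887073516845703 0.09013042598962784 dir -172.50147656190725
header 813 mean [527.2 140.4 114.4] rect [524.8 139. ] 100.1942138671875 33.31892395019531 1.5189322233200073 dir 178.94254682873
cover 6962 mean [533.5 265.9 115.8] rect [540.6 266.9] 266.5956115722656 131.71182250976562 89.99320983886719 dir -95.41775608376194
railT 303 mean [558.6  61.3  29.4] rect [558.7  61.8] 119.11161804199219 11.358158111572266 85.78314208984375 dir -94.45396589974149
railB 305 mean [479.2  63.9  29.3] rect [488.9  63.2] 110.8023910522461 30.88959503173828 86.06883239746094 dir 86.09130247682592
cast 766 mean [519.4  68.3  59.8] rect [519.9  68.9] 61.3900146484375 61.42874526977539 76.91584777832031 dir -131.11890381949402
ray grip [ 550. -318.   85.] head [545.4 -82.5  21. ] side grip [ 556.4 -311.7   85. ] side head [551.1 -88.8  21. ] casttop [517.9  63.7  60. ]
```

View pics/c1.png

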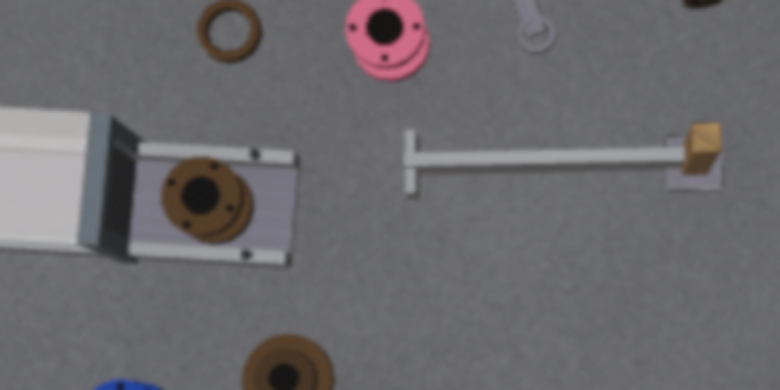

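The crop confirms it: bronze spool with a bolted flange on the open chute (200,195), and the pusher in front of it (handle 703,145; head 411,162). Next I refine the chute axis.

Run:
```python
from h import *
np.set_printoptions(precision=2,suppress=True)
D=np.load('top.npy'); P=cloud('top',D); I=cv2.imread('pics/top.png').astype(int)
Q=P[(D>0)].reshape(-1,3); C=I[D>0]
def line(m,n):
    q=Q[m]; 
    for _ in range(6):
        k=np.polyfit(q[:,1],q[:,0],1); r=q[:,0]-np.polyval(k,q[:,1]); q=q[abs(r)<max(5.5,1.0*abs(r).std())]
    print(n,len(q),'yaw',90-np.degrees(np.arctan(k[0])),'x at y=70',np.polyval(k,70),'at y0',np.polyval(k,140),'y range',q[:,1].min(),q[:,1].max(),'z',q[:,2].mean()); return k
zt=(Q[:,2]>26)&(Q[:,2]<34)
a=line(zt&(abs(Q[:,0]-559)<14)&(Q[:,1]>10)&(Q[:,1]<125),'T')
b=line(zt&(abs(Q[:,0]-479)<14)&(Q[:,1]>10)&(Q[:,1]<125),'B')
# cover edges: per-y slice extent at z 108..120
m=(Q[:,2]>108)&(Q[:,2]<121)&(Q[:,0]>470)&(Q[:,0]<620)
ys=np.arange(155,380,8); lo=[];hi=[]
for y in ys:
    x=Q[m&(abs(Q[:,1]-y)<4)][:,0]; lo.append(x.min() if len(x) else np.nan); hi.append(x.max() if len(x) else np.nan)
lo,hi=np.array(lo),np.array(hi)
print(lo,hi)
# header: grey colours vs white
h=m&(Q[:,1]>100)&(Q[:,1]<170)
for x in (500,515,530,545,560):
    s=h&(abs(Q[:,0]-x)<4); y=Q[s][:,1]; c=C[s].mean(1); o=np.argsort(y); print(x,np.c_[y[o],c[o]][::4].round(0).tolist())
```

```text
T 238 yaw 85.68864510959457 x at y=70 559.5966261377555 at y0 564.8739038305974 y range 10.984938471477449 124.2993334538765 z 29.723886386786944
B 262 yaw 85.91175902436224 x at y=70 479.07805292821814 at y0 484.08127535602796 y range 10.172120910705729 124.97505503188859 z 29.934219043139755
[477.11 477.16 477.39 479.   479.27 479.62 479.68 481.4  481.98 481.92
 482.15 484.01 484.2  484.13 484.79 486.35 486.5  486.59 486.67 487.94
 488.58 488.8  488.88 490.06 491.42 491.44 491.68 492.12 492.96] [574.35 575.54 574.58 576.46 576.64 577.12 577.11 579.4  580.   579.34
 579.39 581.39 581.78 582.09 582.02 584.23 584.06 584.41 584.64 584.19
 586.4  587.24 586.76 586.85 589.22 589.26 589.37 590.17 590.68]
500 [[129.0, 98.0], [131.0, 111.0], [134.0, 112.0], [135.0, 113.0], [138.0, 113.0], [138.0, 112.0], [142.0, 114.0], [143.0, 125.0], [144.0, 151.0], [146.0, 176.0], [148.0, 182.0], [150.0, 181.0], [151.0, 182.0], [153.0, 181.0], [155.0, 182.0], [157.0, 182.0], [159.0, 181.0], [160.0, 182.0], [162.0, 181.0], [164.0, 181.0], [165.0, 182.0], [167.0, 182.0], [168.0, 182.0]]
515 [[128.0, 60.0],
[... 910 characters left out ...]
, 126.0], [142.0, 172.0], [143.0, 152.0], [144.0, 171.0], [147.0, 173.0], [149.0, 175.0], [151.0, 175.0], [153.0, 175.0], [155.0, 187.0], [156.0, 182.0], [157.0, 174.0], [160.0, 173.0], [162.0, 182.0], [165.0, 179.0], [166.0, 175.0], [167.0, 175.0], [168.0, 175.0]]
560 [[124.0, 63.0], [125.0, 90.0], [127.0, 108.0], [128.0, 111.0], [131.0, 111.0], [132.0, 111.0], [134.0, 111.0], [136.0, 114.0], [137.0, 113.0], [139.0, 122.0], [140.0, 149.0], [142.0, 173.0], [144.0, 176.0], [147.0, 178.0], [149.0, 177.0], [150.0, 176.0], [152.0, 175.0], [153.0, 176.0], [155.0, 179.0], [158.0, 175.0], [159.0, 175.0], [161.0, 175.0], [162.0, 175.0], [164.0, 176.0], [166.0, 175.0], [168.0, 176.0], [170.0, 181.0]]
```

arm_command([
  {"offset":[0,0,0],"spin":0.146},
  {"offset":[0,0,0],"spin":0.146},
  {"offset":[0,0,0],"spin":0.147},
  {"offset":[0.05,-0.034,0],"spin":0},
  {"offset":[0.05,-0.034,0],"spin":0},
], jaw=0.0912)

```text
time_s: 1.48
ee_pos: [346.8, -450.9, 228.0]
ee_rot: [180.0, -0.0, 0.1]
force: [0.4, -0.8, 0.4]
gripper_width: 91.3
gripper_force: 0.0
```

arm_command([
  {"offset":[0.05,-0.034,0],"spin":0},
  {"offset":[0.05,-0.034,0],"spin":0},
  {"offset":[0.05,-0.034,0],"spin":0},
  {"offset":[0.05,-0.034,0],"spin":0},
  {"offset":[0,0,0],"spin":0},
])

```text
time_s: 2.1
ee_pos: [548.6, -311.7, 227.4]
ee_rot: [-180.0, -0.0, 0.5]
force: [-0.6, -0.6, 0.5]
gripper_width: 91.6
gripper_force: 0.0
```

Run:
```python
from h import *
np.set_printoptions(precision=1,suppress=True)
s=env.state(); print(s['ee_pos'],s['ee_rot'])
I,D=env.grab_frame('wrist'); cv2.imwrite('pics/w1.png',I); P=cloud('wrist',D); Z=P[...,2]
near=(abs(P[...,0]-550)<40)&(D>0)
for n,m in [('handle',near&(Z>97)&(Z<115)&(abs(P[...,1]+315)<30)),('bar',near&(Z>36)&(Z<48)&(P[...,1]>-290)&(P[...,1]<-110))]:
    Q=P[m]; print(n,len(Q),Q.mean(0),Q.min(0),Q.max(0))
    if len(Q)>10:
        print(cv2.minAreaRect(Q[:,:2].astype(np.float32)), np.degrees(np.arctan(np.polyfit(Q[:,1],Q[:,0],1)[0])))
```

```text
[ 548.6 -311.7  227.4] [-180.    -0.     0.5]
handle 928 [ 551.2 -319.7  106.2] [ 539.  -330.6   97.1] [ 561.2 -309.1  109.1]
((550.0818481445312, -319.8220520019531), (22.170690536499023, 21.434614181518555), 0.25047245621681213) 0.9125539260342755
bar 2622 [ 549.9 -199.6   42.3] [ 543.8 -289.8   36. ] [ 554.8 -110.    45.4]
((549.4058227539062, -199.9203338623047), (10.615175247192383, 179.79888916015625), 0.325457364320755) -0.32837396643693506
```

View pics/w1.png

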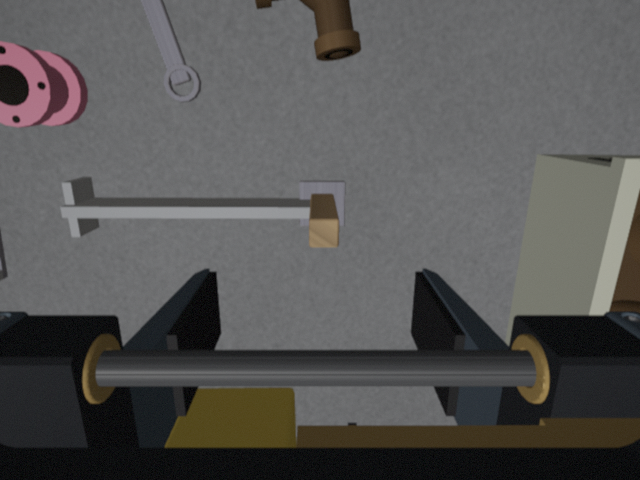

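arm_command([
  {"offset":[0.0015,0.006,0.05],"spin":0.003},
  {"offset":[0,0,0.05],"spin":0},
  {"offset":[0,0,0.03],"spin":0},
  {"offset":[0,0,0.02],"spin":0},
  {"offset":[0,0,0],"spin":0},
])

```text
time_s: 2.78
ee_pos: [544.8, -321.0, 76.5]
ee_rot: [-179.9, 0.2, -0.1]
force: [-1.4, 0.3, -0.0]
gripper_width: 91.1
gripper_force: 0.0
```

arm_command([
  {"offset":[0,0,0],"spin":0},
  {"offset":[0,0,0],"spin":0},
  {"offset":[0,0,0],"spin":0},
  {"offset":[0,0,0],"spin":0},
  {"offset":[0,0,0],"spin":0},
], jaw=0.01, newtons=50)

```text
time_s: 3.4
ee_pos: [547.2, -320.4, 78.1]
ee_rot: [180.0, -0.0, 0.1]
force: [-0.4, 0.0, -0.5]
gripper_width: 44.3
gripper_force: 0.0
```

arm_command([
  {"offset":[0,0,0],"spin":0},
  {"offset":[0,0,0],"spin":0},
  {"offset":[0,0,0],"spin":0},
  {"offset":[0,0,0],"spin":0},
  {"offset":[0,0,0],"spin":0},
])

```text
time_s: 4.03
ee_pos: [547.1, -320.1, 77.9]
ee_rot: [-180.0, 0.0, 0.0]
force: [-0.6, 2.8, 1.0]
gripper_width: 21.8
gripper_force: 50.0
```

arm_command([
  {"offset":[0,0,-0.01],"spin":0},
  {"offset":[0,0,-0.01],"spin":0},
  {"offset":[-0.0275,-0.0285,0],"spin":0},
  {"offset":[-0.0275,-0.0285,0],"spin":0},
  {"offset":[0,0,0],"spin":0.0724},
])

```text
time_s: 4.65
ee_pos: [489.4, -261.6, 98.4]
ee_rot: [-179.9, 0.2, -4.2]
force: [0.1, -0.7, -2.6]
gripper_width: 21.8
gripper_force: 50.0
```

arm_command([
  {"offset":[0,0,0],"spin":0},
  {"offset":[0,0,0],"spin":0},
])

```text
time_s: 4.9
ee_pos: [492.6, -264.1, 98.4]
ee_rot: [180.0, -0.1, -4.1]
force: [-1.0, -0.6, -2.8]
gripper_width: 21.8
gripper_force: 50.0
```

Run:
```python
from h import *
np.set_printoptions(precision=1,suppress=True)
s=env.state(); print(s['ee_pos'],s['ee_rot'],s['force'],s['torque'])
t=np.radians(85.85); d=np.array([np.cos(t),np.sin(t)]); n=np.array([-d[1],d[0]]); O=np.array([524.2,135.5])
for c in ['top','side','wrist']:
    I,D=env.grab_frame(c); cv2.imwrite(f'pics/{c}2.png',I); P=cloud(c,D); W=P[...,:2]-O; S=W@d; L=W@n; Z=P[...,2]
    for nm,m in [('bar',(S>-365)&(S<-190)&(abs(L)<22)&(Z>45)&(Z<85)),('head',(S>-190)&(S<-155)&(abs(L)<45)&(Z>35)&(Z<85)),('cast',(S>-110)&(S<-20)&(abs(L)<34)&(Z>54)&(Z<67))]:
        m&=D>0; 
        if m.sum()<20: print(c,nm,m.sum()); continue
        k=np.polyfit(S[m],L[m],1); kz=np.polyfit(S[m],Z[m],1)
        print(c,nm,m.sum(),'L mean',L[m].mean(),'L range',L[m].min(),L[m].max(),'slope deg',np.degrees(k[0]),'S',S[m].min(),S[m].max(),'Z',Z[m].mean(),Z[m].min(),Z[m].max(),'pitch',np.degrees(kz[0]))
```

```text
[ 492.6 -264.1   98.4] [180.   -0.1  -4.1] [-1.  -0.6 -2.8] [-0.2  0.1 -0. ]
top bar 259 L mean 0.07038120344548919 L range -6.2373995206553925 5.057841686471871 slope deg 0.3316515268302085 S -274.12872998963826 -190.22816871985307 Z 60.21352365831292 45.03385949800963 67.71044046170414 pitch -0.292977995434321
top head 163 L mean 0.4941095473428822 L range -25.666385123618706 24.344242196072724 slope deg 1.6208169579160392 S -189.21633592366342 -169.1934137822046 Z 54.15573791666415 35.04468567317531 65.6416080554668 pitch -17.6319130655217
top cast 744 L mean -0.11265734848763459 L range -31.414164815913367 29.962570396429104 slope deg -1.194195162156567 S -97.97820010248506 -35.850344981008455 Z 59.93855779339215 54.037003397146464 66.1630718382321 pitch 0.37179056133364236
side bar 354 L mean -0.3741088887854942 L range -8.569927852038946 3.8701026437586914 slope deg 0.15095881373135406 S -364.8221838313853 -191.45810409221195 Z 58.29215894454173 45.25842452276572 65.54631451210571 pitch -0.25509115022422346
side head 287 L mean -1.63980864408178 L range -27.06857754198542 23.087032003090282 slope deg -12.249573930063871 S -189.9101833973085 -165.3927702382864 Z 48.83539020146159 35.110393175877334 65.4704152385159 pitch -42.2440853269414
side cast 282 L mean -1.7631171288543352 L range -31.654339411646845 28.603318587644857 slope deg 3.2516820869718503 S -99.51444204687604 -65.26327781502202 Z 59.648222927829224 55.54815038084769 63.80301546140856 pitch 2.6480557190108716
wrist bar 7255 L mean -3.8276367711853263 L range -7.720181044297522 3.8288374125145324 slope deg -0.07362725412281729 S -364.99989733156804 -224.76169457798198 Z 59.318976658826415 45.024654867781834 64.87462102190904 pitch -0.38206575261930936
wrist head 0
wrist cast 0
```

arm_command([
  {"offset":[0,0,0.01],"spin":0},
  {"offset":[0,-0.02,0],"spin":0},
  {"offset":[0,-0.02,0],"spin":0},
  {"offset":[0,-0.015,0],"spin":0},
  {"offset":[0,0,0],"spin":0},
])

```text
time_s: 5.68
ee_pos: [496.1, -207.1, 88.2]
ee_rot: [180.0, -0.0, -4.0]
force: [-0.1, -1.2, -3.1]
gripper_width: 22.1
gripper_force: 50.0
```

Run:
```python
from h import *
np.set_printoptions(precision=1,suppress=True)
s=env.state(); print(s['ee_pos'],s['ee_rot'],s['force'],s['torque'])
t=np.radians(85.85); d=np.array([np.cos(t),np.sin(t)]); n=np.array([-d[1],d[0]]); O=np.array([524.2,135.5])
T=[]
for c in ['top','side']:
    I,D=env.grab_frame(c); T.append(I); P=cloud(c,D); W=P[...,:2]-O; S=W@d; L=W@n; Z=P[...,2]
    for nm,m in [('bar',(S>-300)&(S<-140)&(abs(L)<22)&(Z>40)&(Z<65)),('cast',(S>-100)&(S<-20)&(abs(L)<34)&(Z>54)&(Z<67))]:
        m&=D>0; print(c,nm,m.sum(),'L mean',L[m].mean(),'S',S[m].min(),S[m].max(),'Z',np.median(Z[m]))
cv2.imwrite('pics/m1.png',np.hstack([cv2.resize(T[0][150:270,100:400],None,fx=1.33,fy=1.33),cv2.resize(T[1][180:420,150:450],(400,160))[:, :]]) if 0 else cv2.resize(T[1][180:420,150:450],None,fx=2.4,fy=2.4))
```

```text
[ 496.1 -207.1   88.2] [180.  -0.  -4.] [-0.1 -1.2 -3.1] [-0.2  0.  -0. ]
top bar 154 L mean 0.7137403726824505 S -194.90448316081554 -140.00345868829643 Z 51.11870161633942
top cast 745 L mean -0.22159810453424095 S -97.38601861042147 -35.20440424589278 Z 59.819597645699105
side bar 320 L mean -0.3316383610253685 S -299.00323011701636 -140.3293186557599 Z 50.936666416608546
side cast 279 L mean -1.776325098613564 S -99.55557763630414 -65.72008796303626 Z 59.53888345283622
```

View pics/m1.png

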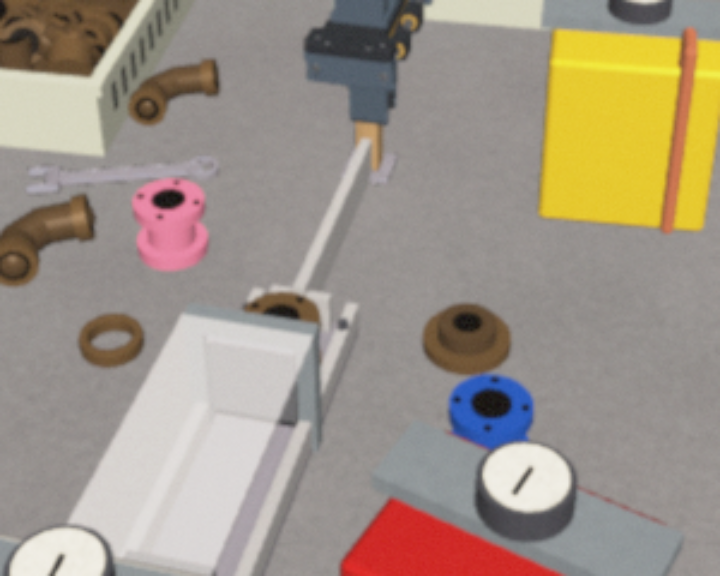

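The picture shows the head between the rails just behind the casting (285,300), flap and rails clear. I'll start pushing slowly.

arm_command([
  {"offset":[0,-0.005,0],"spin":0},
  {"offset":[0,-0.005,0],"spin":0},
  {"offset":[0,-0.005,0],"spin":0},
  {"offset":[0,-0.005,0],"spin":0},
  {"offset":[0,-0.005,0],"spin":0},
])

```text
time_s: 6.4
ee_pos: [498.4, -184.4, 88.4]
ee_rot: [179.9, -0.1, -4.1]
force: [0.7, -4.6, -2.1]
gripper_width: 21.9
gripper_force: 50.0
```

arm_command([
  {"offset":[0,-0.008,0],"spin":0},
  {"offset":[0,-0.008,0],"spin":0},
  {"offset":[0,-0.008,0],"spin":0},
  {"offset":[0,-0.008,0],"spin":0},
  {"offset":[0,-0.008,0],"spin":0},
])

```text
time_s: 7.02
ee_pos: [501.0, -144.3, 88.4]
ee_rot: [179.9, -0.1, -4.0]
force: [-1.1, -9.2, 0.8]
gripper_width: 21.6
gripper_force: 50.0
```

arm_command([
  {"offset":[0,-0.008,0],"spin":0},
  {"offset":[0,-0.008,0],"spin":0},
  {"offset":[0,-0.008,0],"spin":0},
  {"offset":[0,-0.008,0],"spin":0},
  {"offset":[0,-0.008,0],"spin":0},
])

```text
time_s: 7.65
ee_pos: [503.9, -105.0, 88.5]
ee_rot: [179.8, -0.1, -4.0]
force: [-0.4, -9.6, -0.8]
gripper_width: 21.6
gripper_force: 50.0
```

Run:
```python
from h import *
np.set_printoptions(precision=1,suppress=True)
s=env.state(); print(s['ee_pos'],s['force'],s['torque'])
t=np.radians(85.85); d=np.array([np.cos(t),np.sin(t)]); n=np.array([-d[1],d[0]]); O=np.array([524.2,135.5])
I,D=env.grab_frame('side'); P=cloud('side',D); W=P[...,:2]-O; S=W@d; L=W@n; Z=P[...,2]
m=(S>-215)&(S<-10)&(abs(L)<9)&(Z>35)&(Z<65)&(D>0); k=np.polyfit(S[m],Z[m],1); print(m.sum(),np.polyval(k,[-200,-20]),L[m].mean())
cv2.imwrite('pics/m2.png',cv2.resize(I[260:460,120:360],None,fx=3,fy=3,interpolation=cv2.INTER_CUBIC))
```

```text
[ 503.9 -105.    88.5] [-0.4 -9.6 -0.8] [-1.9  0.2 -0.1]
355 [48.5 50. ] -0.1079063882673883
```

View pics/m2.png

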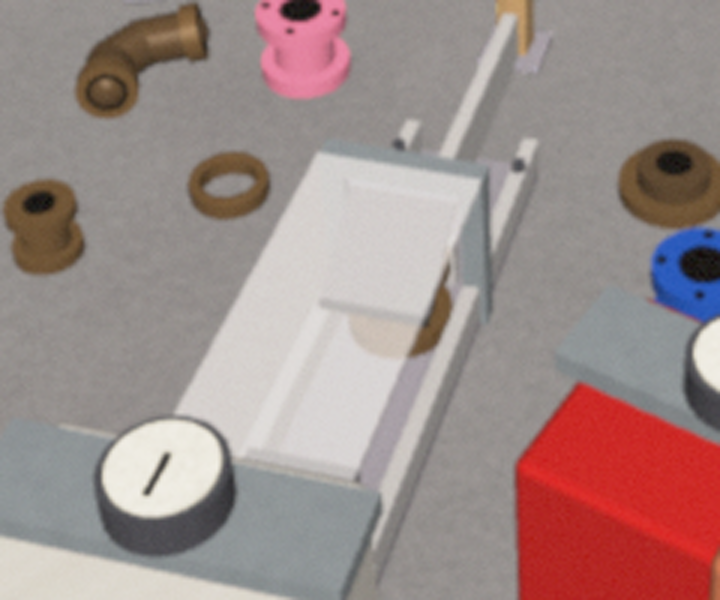

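The casting is standing inside the flap, seen through the clear cover at (400,320). I'll go on.

arm_command([
  {"offset":[0,-0.008,0],"spin":0},
  {"offset":[0,-0.008,0],"spin":0},
  {"offset":[0,-0.008,0],"spin":0},
  {"offset":[0,-0.008,0],"spin":0},
  {"offset":[0,-0.008,0],"spin":0},
])

```text
time_s: 8.32
ee_pos: [506.1, -64.4, 88.1]
ee_rot: [179.9, 0.0, -4.0]
force: [-0.3, -7.8, -0.2]
gripper_width: 22.3
gripper_force: 50.0
```

arm_command([
  {"offset":[0,-0.008,0],"spin":0},
  {"offset":[0,-0.008,0],"spin":0},
  {"offset":[0,-0.008,0],"spin":0},
  {"offset":[0,-0.008,0],"spin":0},
  {"offset":[0,-0.008,0],"spin":0},
])

```text
time_s: 8.95
ee_pos: [508.5, -24.2, 87.8]
ee_rot: [179.9, 0.1, -4.1]
force: [-0.0, -4.4, -8.4]
gripper_width: 21.5
gripper_force: 50.0
```

arm_command([
  {"offset":[0,-0.003,0],"spin":0},
  {"offset":[0,-0.003,0],"spin":0},
  {"offset":[0,-0.002,0],"spin":0},
])

```text
time_s: 9.32
ee_pos: [508.9, -16.5, 87.6]
ee_rot: [179.9, 0.1, -4.0]
force: [0.5, -6.5, -2.4]
gripper_width: 22.0
gripper_force: 50.0
```

arm_command([
  {"offset":[0,-0.003,0],"spin":0},
  {"offset":[0,-0.003,0],"spin":0},
])

```text
time_s: 9.57
ee_pos: [509.3, -10.6, 87.6]
ee_rot: [179.9, 0.1, -4.1]
force: [-1.0, -6.7, -2.5]
gripper_width: 21.4
gripper_force: 50.0
```

arm_command([
  {"offset":[0,-0.002,0],"spin":0},
  {"offset":[0,-0.002,0],"spin":0},
])

```text
time_s: 9.82
ee_pos: [509.5, -6.6, 87.6]
ee_rot: [179.9, 0.1, -4.0]
force: [-0.4, -6.8, -2.1]
gripper_width: 21.6
gripper_force: 50.0
```

arm_command([
  {"offset":[0,-0.002,0],"spin":0},
  {"offset":[0,-0.002,0],"spin":0},
])

```text
time_s: 10.07
ee_pos: [509.8, -2.6, 87.6]
ee_rot: [179.9, 0.1, -4.0]
force: [0.6, -8.4, -2.5]
gripper_width: 21.9
gripper_force: 50.0
```

arm_command([
  {"offset":[0,-0.0015,0],"spin":0},
  {"offset":[0,-0.0015,0],"spin":0},
])

```text
time_s: 10.32
ee_pos: [510.0, 0.4, 87.6]
ee_rot: [179.9, 0.1, -4.1]
force: [0.5, -7.6, -2.4]
gripper_width: 21.7
gripper_force: 50.0
```

arm_command([
  {"offset":[0,-0.002,0],"spin":0},
  {"offset":[0,-0.002,0],"spin":0},
])

```text
time_s: 10.58
ee_pos: [510.2, 4.3, 87.6]
ee_rot: [179.9, 0.1, -4.1]
force: [0.2, -7.3, -1.7]
gripper_width: 21.9
gripper_force: 50.0
```

arm_command([
  {"offset":[0,-0.002,0],"spin":0},
  {"offset":[0,-0.002,0],"spin":0},
])

```text
time_s: 10.82
ee_pos: [510.5, 8.3, 87.6]
ee_rot: [179.9, 0.1, -4.1]
force: [-0.7, -7.1, -2.4]
gripper_width: 21.9
gripper_force: 50.0
```

arm_command([
  {"offset":[0,-0.002,0],"spin":0},
  {"offset":[0,-0.002,0],"spin":0},
])

```text
time_s: 11.08
ee_pos: [510.7, 12.3, 87.6]
ee_rot: [179.9, 0.1, -4.1]
force: [0.3, -6.5, -2.3]
gripper_width: 21.5
gripper_force: 50.0
```

arm_command([
  {"offset":[0,-0.002,0],"spin":0},
  {"offset":[0,-0.002,0],"spin":0},
])

```text
time_s: 11.32
ee_pos: [511.1, 15.8, 87.7]
ee_rot: [179.8, 0.1, -4.0]
force: [-1.4, -10.9, -0.6]
gripper_width: 21.7
gripper_force: 50.0
```

Contact: the force has risen about 4 N. Small steps now.

arm_command([
  {"offset":[0,-0.001,0],"spin":0},
  {"offset":[0,-0.001,0],"spin":0},
])

```text
time_s: 11.58
ee_pos: [511.3, 16.9, 88.0]
ee_rot: [179.8, 0.1, -4.0]
force: [-0.9, -13.4, 0.8]
gripper_width: 21.6
gripper_force: 50.0
```

arm_command([
  {"offset":[0,-0.0015,0],"spin":0},
  {"offset":[0,-0.001,0],"spin":0},
])

```text
time_s: 11.82
ee_pos: [511.6, 18.4, 88.3]
ee_rot: [179.7, 0.1, -4.0]
force: [-2.0, -17.4, 2.2]
gripper_width: 22.1
gripper_force: 50.0
```

arm_command([
  {"offset":[0,-0.0005,0],"spin":0},
  {"offset":[0,0,0],"spin":0},
])

```text
time_s: 12.08
ee_pos: [511.7, 18.7, 88.3]
ee_rot: [179.6, 0.1, -4.0]
force: [-0.7, -16.7, 1.9]
gripper_width: 21.8
gripper_force: 50.0
```

arm_command([
  {"offset":[0,0,0],"spin":0},
  {"offset":[0,0,0],"spin":0},
  {"offset":[0,0,0],"spin":0},
  {"offset":[0,0,0],"spin":0},
  {"offset":[0,0,0],"spin":0},
])

```text
time_s: 12.7
ee_pos: [511.6, 18.7, 88.3]
ee_rot: [179.6, 0.1, -4.0]
force: [-2.1, -17.4, 2.9]
gripper_width: 22.1
gripper_force: 50.0
```

Run:
```python
from h import *
np.set_printoptions(precision=1,suppress=True)
s=env.state(); print(s['ee_pos'],s['force'],s['torque'])
I,D=env.grab_frame('side'); cv2.imwrite('pics/m3.png',cv2.resize(I[260:460,100:340],None,fx=3,fy=3,interpolation=cv2.INTER_CUBIC))
```

```text
[511.6  18.7  88.3] [ -2.1 -17.4   2.9] [-2.8  0.3  0. ]
```

View pics/m3.png

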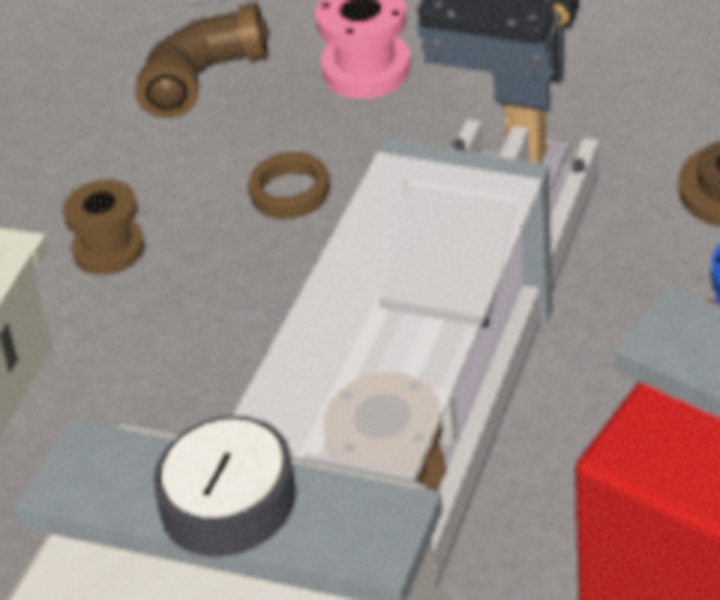

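The casting stands upright at the plate, seen through the cover at (380,430), with the flap resting on the bar. I'll nudge slightly to centre on 10 N and hold.

arm_command([
  {"offset":[0,-0.0005,0],"spin":0},
  {"offset":[0,0,0],"spin":0},
  {"offset":[0,0,0],"spin":0},
  {"offset":[0,0,0],"spin":0},
  {"offset":[0,0,0],"spin":0},
])

```text
time_s: 13.38
ee_pos: [511.7, 18.9, 88.4]
ee_rot: [179.6, 0.1, -4.0]
force: [-1.2, -18.0, 2.8]
gripper_width: 21.6
gripper_force: 50.0
```

arm_command([
  {"offset":[0,0,0],"spin":0},
  {"offset":[0,0,0],"spin":0},
])

```text
time_s: 13.62
ee_pos: [511.7, 18.9, 88.4]
ee_rot: [179.6, 0.1, -4.0]
force: [-1.6, -18.0, 3.6]
gripper_width: 21.6
gripper_force: 50.0
```

arm_command([
  {"offset":[0,0.002,0],"spin":0},
  {"offset":[0,0.003,0],"spin":0},
  {"offset":[0,0.004,0],"spin":0},
  {"offset":[0,0.006,0],"spin":0},
  {"offset":[0,0.01,0],"spin":0},
])

```text
time_s: 14.25
ee_pos: [509.6, -0.9, 86.8]
ee_rot: [-179.9, 0.2, -4.1]
force: [0.8, 8.9, -11.2]
gripper_width: 21.8
gripper_force: 50.0
```

arm_command([
  {"offset":[0,0.012,0],"spin":0},
  {"offset":[0,0.012,0],"spin":0},
  {"offset":[0,0.012,0],"spin":0},
  {"offset":[0,0.012,0],"spin":0},
  {"offset":[0,0.012,0],"spin":0},
])

```text
time_s: 14.88
ee_pos: [506.5, -63.3, 87.9]
ee_rot: [180.0, 0.0, -4.1]
force: [-0.4, -1.3, -6.3]
gripper_width: 21.9
gripper_force: 50.0
```

arm_command([
  {"offset":[0,0.01,0],"spin":0},
  {"offset":[0,0.01,0],"spin":0},
  {"offset":[0,0.01,0],"spin":0},
  {"offset":[0,0.01,0],"spin":0},
  {"offset":[0,0.012,0],"spin":0},
])

```text
time_s: 15.5
ee_pos: [503.1, -114.7, 88.3]
ee_rot: [-180.0, -0.1, -4.1]
force: [-0.6, -0.3, -3.1]
gripper_width: 21.7
gripper_force: 50.0
```

arm_command([
  {"offset":[0,0.02,0],"spin":0},
  {"offset":[0,0.025,0],"spin":0},
  {"offset":[0,0.03,0],"spin":0},
  {"offset":[0,0.03,0],"spin":0},
  {"offset":[0,0.025,0],"spin":0},
])

```text
time_s: 16.12
ee_pos: [493.6, -245.4, 88.2]
ee_rot: [-180.0, -0.1, -4.1]
force: [-0.0, 0.5, -3.8]
gripper_width: 21.9
gripper_force: 50.0
```

arm_command([
  {"offset":[0,0.02,0],"spin":0},
  {"offset":[0,0,0],"spin":0},
  {"offset":[0,0,0],"spin":0},
])

```text
time_s: 16.5
ee_pos: [491.9, -263.4, 87.9]
ee_rot: [-180.0, 0.0, -4.1]
force: [0.4, 0.4, -3.6]
gripper_width: 21.7
gripper_force: 50.0
```

Run:
```python
from h import *
np.set_printoptions(precision=1,suppress=True)
s=env.state(); print(s['ee_pos'],s['ee_rot'],s['force'],s['torque'])
t=np.radians(85.85); d=np.array([np.cos(t),np.sin(t)]); n=np.array([-d[1],d[0]]); O=np.array([524.2,135.5])
for c in ['top','side','wrist']:
    I,D=env.grab_frame(c); P=cloud(c,D); W=P[...,:2]-O; S=W@d; L=W@n; Z=P[...,2]
    if c!='wrist': cv2.imwrite(f'pics/{c}4.png',I[160:300,:320] if c=='top' else I[150:460,90:390])
    m=(S>-390)&(S<-140)&(abs(L)<9)&(Z>35)&(Z<70)&(D>0)
    if m.sum()>20:
        k=np.polyfit(S[m],Z[m],1); r=abs(Z[m]-np.polyval(k,S[m]))<3; k=np.polyfit(S[m][r],Z[m][r],1); print(c,m.sum(),'S',S[m].min(),S[m].max(),'Z at S -370,-190',np.polyval(k,[-370,-190]),'L',L[m].mean())
a=cv2.resize(cv2.imread('pics/top4.png'),(580,254)); b=cv2.resize(cv2.imread('pics/side4.png'),(580,599)); 
cv2.imwrite('pics/m4.png',cv2.resize(b,None,fx=1,fy=1))
```

```text
[ 491.9 -263.4   87.9] [-180.     0.    -4.1] [ 0.4  0.4 -3.6] [-0.2  0.1 -0.1]
top 327 S -273.84722733986735 -168.9096289187768 Z at S -370,-190 [51.5 50.3] L 0.7968168183555085
side 540 S -389.8987758014158 -165.98125498849438 Z at S -370,-190 [51.5 47. ] L 0.4616213905922485
wrist 8281 S -389.03335783678375 -224.51670703286095 Z at S -370,-190 [50.1 50.6] L -3.552633940399474
```

View pics/m4.png

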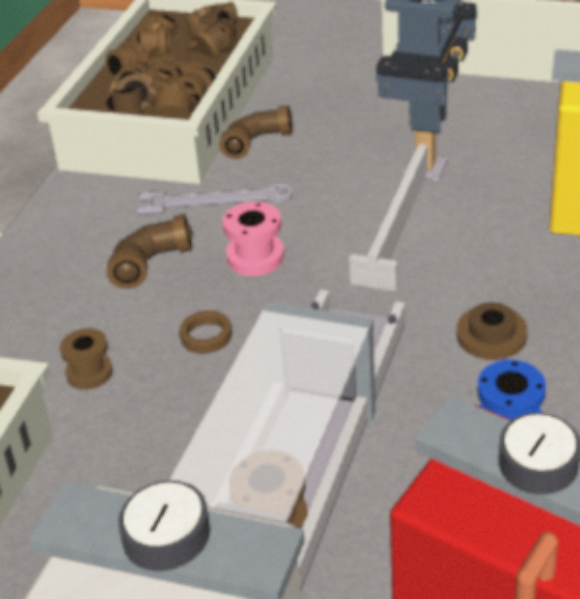

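The flap is closed (317,360), the casting stands behind it (268,485), and the pusher is out and level. I'll set it back at its original spot.

arm_command([
  {"offset":[0,0,-0.003],"spin":-0.0724},
  {"offset":[0.0275,0.0285,0],"spin":0},
  {"offset":[0.0275,0.0285,0],"spin":0},
  {"offset":[0,0,0],"spin":0},
  {"offset":[0,0,0.008],"spin":0},
])

```text
time_s: 17.27
ee_pos: [546.9, -320.1, 82.8]
ee_rot: [-180.0, 0.0, 0.1]
force: [-0.5, 0.3, -3.6]
gripper_width: 21.8
gripper_force: 50.0
```

arm_command([
  {"offset":[0,0,0.002],"spin":0},
  {"offset":[0,0,0.001],"spin":0},
  {"offset":[0,0,0],"spin":0},
])

```text
time_s: 17.65
ee_pos: [546.9, -320.6, 80.1]
ee_rot: [180.0, -0.0, 0.1]
force: [-0.1, -0.6, -1.8]
gripper_width: 21.7
gripper_force: 50.0
```

arm_command([
  {"offset":[0,0,0.001],"spin":0},
  {"offset":[0,0,0.0005],"spin":0},
  {"offset":[0,0,0],"spin":0},
])

```text
time_s: 18.02
ee_pos: [547.1, -320.9, 78.4]
ee_rot: [180.0, 0.0, 0.0]
force: [-0.8, -0.0, -3.5]
gripper_width: 21.9
gripper_force: 50.0
```

arm_command([
  {"offset":[0,0,0.0005],"spin":0},
  {"offset":[0,0,0.0005],"spin":0},
  {"offset":[0,0,0],"spin":0},
])

```text
time_s: 18.4
ee_pos: [547.2, -321.0, 77.9]
ee_rot: [180.0, -0.0, 0.0]
force: [-0.3, -1.0, 0.7]
gripper_width: 21.6
gripper_force: 50.0
```

arm_command([
  {"offset":[0,0,0],"spin":0},
  {"offset":[0,0,0],"spin":0},
  {"offset":[0,0,0],"spin":0},
  {"offset":[0,0,0],"spin":0},
  {"offset":[0,0,0],"spin":0},
], jaw=0.07)

```text
time_s: 19.02
ee_pos: [547.1, -320.9, 77.5]
ee_rot: [180.0, -0.0, 0.0]
force: [-0.3, 0.0, 0.6]
gripper_width: 68.3
gripper_force: 0.0
```

arm_command([
  {"offset":[0,0,-0.02],"spin":0},
  {"offset":[0,0,-0.04],"spin":0},
  {"offset":[0,0,-0.05],"spin":0},
  {"offset":[0,0,-0.05],"spin":0},
  {"offset":[0,0,0],"spin":0},
])

```text
time_s: 19.65
ee_pos: [549.0, -322.1, 242.6]
ee_rot: [179.7, -0.5, 0.0]
force: [-0.7, -0.1, 0.0]
gripper_width: 70.1
gripper_force: 0.0
```

Run:
```python
from h import *
np.set_printoptions(precision=1,suppress=True)
s=env.state(); print(s['time_s'],s['ee_pos'],s['force'],s['gripper_width'])
I,D=env.grab_frame('side'); cv2.imwrite('pics/m5.png',cv2.resize(I[130:470,90:390],None,fx=1.75,fy=1.75)); 
I,D=env.grab_frame('wrist'); P=cloud('wrist',D); Z=P[...,2]
m=(D>0)&(abs(P[...,0]-550)<40)&(Z>97)&(Z<115)&(abs(P[...,1]+318)<30); Q=P[m]; print(len(Q),cv2.minAreaRect(Q[:,:2].astype(np.float32)),np.median(Q[:,2]))
```

```text
19.65 [ 549.  -322.1  242.6] [-0.7 -0.1  0. ] 70.13890990092273
828 ((551.1934204101562, -321.2206726074219), (21.374818801879883, 21.665252685546875), 89.8161849975586) 104.4975602974894
```

View pics/m5.png

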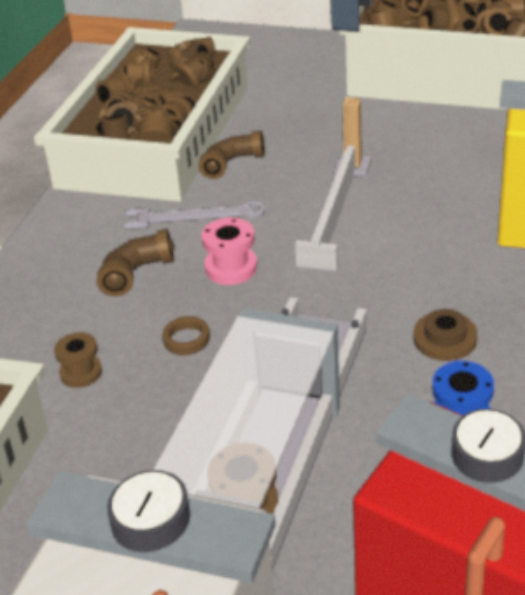

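The pusher stands upright on its foot (352,130), the flap is closed and the casting stands by the plate (240,470). The gripper is clear of everything. Handing in.

```bash
python3 -c "
from workcell import env
print(env.job_done())"
```

```text
the job is handed in; nothing more can be done
None
```

The job is handed in at about 20 s of the 64 s: I pushed the casting through the flap, held an estimated 9–10 N on the plate for over half a second (total push about 18 N), and the last picture shows the flap closed behind the standing casting, the pusher back on its foot clear of the chute, and the other things undisturbed.

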